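# Reset the filter-change dial after fitting a new cartridge

### The arm

A 6-joint arm with a two-finger parallel gripper is mounted at the origin on the work surface. World frame = base frame: x ahead of the robot, y to its left, z up, the work surface at z = 0. Lengths are in m, angles in rad, forces in N, time in s.
With the tool pointing down it reaches from about 0.3 to 0.875 m from the base axis. Payload 6.4 kg.
Tool frame: the origin (TCP) lies at the very end of the fingers, on their centre line; the grasp point (between the pads) lies 19 mm behind it; z points along the fingers, y is the direction in which the jaws open and shut (so a half turn about z gives the same grasp; the last joint's range is limited). The gripper opens to 85 mm and grips with 20 to 120 N. Pads are 22 mm wide; open, the fingers measure 114 mm over their backs; the gripper's body (76 mm by 85 mm) begins 54 mm behind the grasp point. The pads swing forward as they close: fully open they stand 13 mm farther back than shut.
Start: joints at [-1.357, 0.181, 1.607, -0, 1.354, -0.206], TCP at [0.234, -0.525, 0.2] pointing down, gripper open.
Joint ranges: [-2.99, 2.99], [-0.89, 2.07], [0.3, 2.58], [-1.14, 4.28], [0, 2.63], [-3.12, 3.12]. Speed limits (rad/s): [2.57, 2.57, 3.01, 3.14, 3.14, 3.14].

### API

Orientations are given as a unit quaternion [w, x, y, z].
In Python, from station import r gives the robot as it stands. The module is installed in compiled form; this text tells all that it offers.
- The arm moves only by the tool send_rows, never from a script. Its argument "increments" is a list of rows, each a list of 5 numbers: the finger opening in m, from 0 to 0.0854, then the shift along the world's x, y, z in m, then the turn about the world's z in degrees. In form: [[gripper, tx, ty, tz, turn], ...]. A call has 1 to 10 rows; each row is the pose to reach, as a shift and turn from the pose commanded when the call began; what a row does not reach only later rows make up. A row lasts 1/10 s, in which the tool goes at most 50 mm and 8.59 degrees, less where a joint would pass 70% of its speed; a pose out of reach is approached as far as the arm can. A call with a gripper value outside its range is refused whole. The fingers move at their own pace and stop on an object; "force" is the grip in N (left out, the last holds). Time passes only in rows, so rows that repeat a pose let the fingers close. It gives the time, the measured TCP pose, the force and the opening at its end, in the units of the state.
- r.get_state(): the state, without advancing time (a new reading comes with each control period).
- r.camera(name): name is "scene" or "top" or "wrist"; returns a dict with "pixels" (400x640x3 uint8, blue, green, red), "K" (3x3 intrinsics, pixels), "camera_from_world" (4x4, takes a point from world to camera coordinates); the wrist camera has in their place "T_tool_cam" (4x4, takes a point from camera to tool coordinates, whose origin is the TCP and whose axes are the flange's). Camera axes: x right, y down, z forward; pixel columns grow to the right and rows downward; lengths in m; the calibration is good to about 2 mm. A picture is of the moment at which its call begins: read the wrist's pose just before it. There is no depth.
- r.sign_off(): hands the job in, once; it reports no verdict.
The state is a dict: "clock": time; "joints": joint angles; "qd": joint speeds; "effort": joint torques, N m; "eef_pos": TCP position; "orientation": TCP orientation; "ft_force": force on the tool from outside, world axes, zero at the start; "torque": the same for the moment, N m; "grip_width": finger opening in m.
Only numpy, scipy, OpenCV 4.12 (cv2) and the standard library are available. Lean on these libraries where they do the work, as an engineer would, in place of code of your own. Each camera call takes 0.05 s, during which the arm holds its last target.

### The job

A new water filter cartridge is in, so reset the filter unit's ratcheted month dial: swing the pawl clear of the toothed wheel by its upright post, then turn the dial's grip anticlockwise all the way back to its stop, which throws the pawl back in. Then click the dial clockwise by exactly one step and leave it with the pawl seated behind the tooth.

Things in the scene. Friction and masses are not known exactly. Their poses are not given: they have to be found in the camera images.
- dial (a joint): Toothed steel wheel, 90 mm across, with a bar grip, on a vertical axis (the small round-footed knob is a flow valve). Rad: 0 at the anticlockwise stop (pointer at the longest mark), growing clockwise from above; starts 2 to 3 steps on. A step is 0.524; the pawl drops in by 0.05 past it, then blocks turning back. Friction 0.06 N m. Below 0.49 a pin on the wheel pushes a cleared pawl back in.
- dial_grip (a point): Middle of the grey bar grip, on the dial's axis, 88 mm above the counter; the grip is 64 mm long, 16 mm thick and spans 71 to 105 mm above the counter, with a pointer nib at its -y end. Own z is up, own y along the bar, own x across it (grasp across x). It turns with the dial.
- pawl (a joint): Flat steel pawl lever beside the wheel, on a vertical pivot. Rad: 0 seated between two teeth, up to 0.16 while riding over a tooth, 0.70 fully clear; grows anticlockwise from above. An over-centre spring pulls it in below 0.36 and holds it clear above that; moving it takes about 1 N at the post.
- pawl_post (a point): Point on the axis of the pawl's upright round grey post, 14 mm thick, standing 52 to 102 mm above the counter; the point is 87 mm up. It moves with the pawl: own z up, own x level from the pivot out to the post, the pivot 50 mm back along -x. Swinging clear moves the post about 34 mm along own +y, roughly towards the robot.

How it is judged:
By the outcome, as a careful person would: the job done as asked, in the order asked, and still so for the second after the job is handed in, with the robot touching nothing.
It also fails if it takes over 45 s, if anything falls off the work surface, if the arm or the gripper's body presses on something with over 40 N, if the wrist force passes 120 N, or if a joint passes its speed limit or range.

## Working session

There is one attempt and no reset: what is moved stays moved. The work goes in short steps, Python scripts to look and compute and a tool call to move; the robot and the scene stay as the last step left them, time stands still between calls to the robot, and variables do not carry over. Pictures are saved under pics/ and viewed, and the job is handed in when it is done.

Besides the shell and the picture viewer there is one more tool, called after ">>>" by a JSON object that holds its "method" and its "body". send_rows: Moves the arm, as the interface text tells. Its arguments: {"type":"object","properties":{"increments":{"type":"array"},"force":{"type":"number"}},"required":["increments"]}

```bash
mkdir -p pics; cat > h.py <<'E'
from station import r
import cv2,numpy as np
def snap(n,f):
    s=r.get_state(); c=r.camera(n); cv2.imwrite('pics/'+f+'.png',c['pixels']); 
    np.savez('pics/'+f+'.npz',**{k:v for k,v in c.items()},pos=s['eef_pos'],q=s['orientation']); return c
def load(f): return np.load('pics/'+f+'.npz')
def ray(f,u,v,z):
    c=load(f)
    d=np.linalg.inv(c['K'])@[u,v,1]
    T=np.linalg.inv(c['camera_from_world']) if 'camera_from_world' in c else None
    if T is None:
        from scipy.spatial.transform import Rotation as R
        q=c['q'];W=np.eye(4);W[:3,:3]=R.from_quat([q[1],q[2],q[3],q[0]]).as_matrix();W[:3,3]=c['pos'];T=W@c['T_tool_cam']
    d=T[:3,:3]@d;o=T[:3,3]
    return o+d*(z-o[2])/d[2]
def crop(f,x,y,w,h,k):
    im=cv2.imread('pics/'+f+'.png')[y:y+h,x:x+w]
    cv2.imwrite(f'pics/{f}_c{x}_{y}.png',cv2.resize(im,None,fx=k,fy=k,interpolation=cv2.INTER_CUBIC))
E
python3 - <<'E'
from h import *
snap('scene','s0');snap('top','t0')
a=np.hstack([cv2.imread('pics/s0.png')]);print(r.get_state())
E
```

```text
{'clock': 0.1, 'joints': array([-1.35729686e+00,  1.81438020e-01,  1.60787317e+00,  9.54357979e-06,
        1.35376980e+00, -2.06325982e-01]), 'qd': array([ 0.00071218, -0.00221132, -0.0039348 , -0.00051394, -0.00065937,
        0.00043851]), 'effort': array([-8.45852105e-05, -4.45876908e+01, -3.52239883e+01, -3.95478792e-04,
        4.12226625e-03,  1.30140063e-05]), 'eef_pos': array([ 0.23426519, -0.52455354,  0.19920725]), 'orientation': array([-7.44180782e-04,  9.78049049e-01,  2.08373474e-01,  1.98992215e-06]), 'ft_force': array([-0.5097947 ,  1.24426748,  0.29970846]), 'torque': array([ 0.05388622,  0.04544441, -0.02467768]), 'grip_width': 0.08550464648594791}
```

View pics/t0.png

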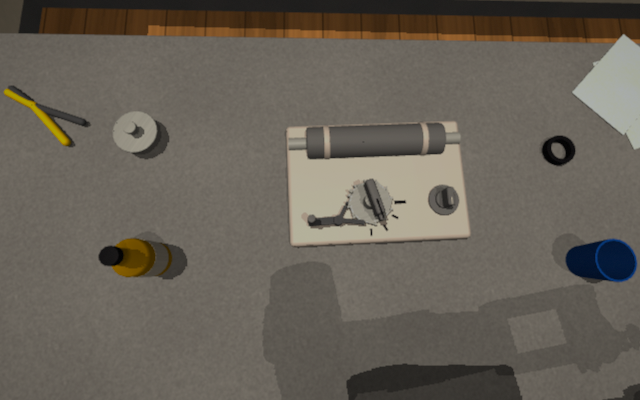

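View pics/s0.png

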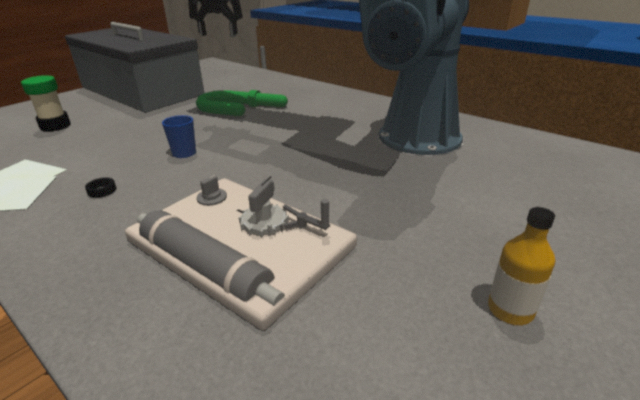

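```bash
python3 - <<'E'
from h import *
crop('t0',280,110,200,145,4)
crop('s0',180,160,180,100,4)
c=load('t0');print(np.linalg.inv(c['camera_from_world']),c['K'])
for u,v,z in [(375,200,.088),(375,200,.105),(313,219,.087),(400,202,.05)]: print(u,v,ray('t0',u,v,z))
E
```

```text
[[-8.21333593e-03 -9.83036062e-01  1.83228389e-01  4.49359474e-01]
 [-9.99160116e-01  7.11608663e-04 -4.09701833e-02  1.06693644e-01]
 [ 4.01447807e-02 -1.83411001e-01 -9.82216270e-01  7.31860818e-01]
 [ 0.00000000e+00  0.00000000e+00  0.00000000e+00  1.00000000e+00]] [[372.55871932   0.         325.91551679]
 [  0.         372.55871932 200.98180826]
 [  0.           0.           1.        ]]
375 200 [ 0.5711738  -0.00712498  0.088     ]
375 200 [ 0.5679575 -0.0041198  0.105    ]
313 219 [0.53770584 0.10260165 0.087     ]
400 202 [ 0.57451223 -0.06095296  0.05      ]
```

View pics/t0_c280_110.png

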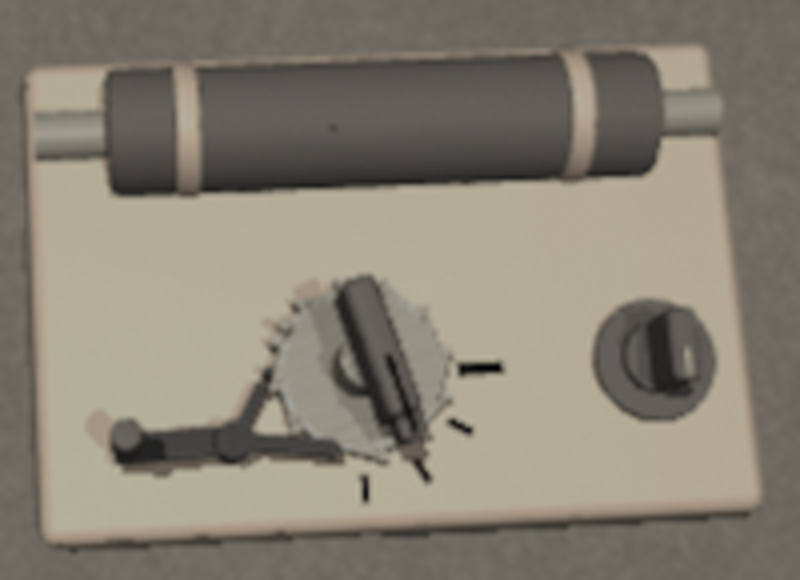

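View pics/s0_c180_160.png

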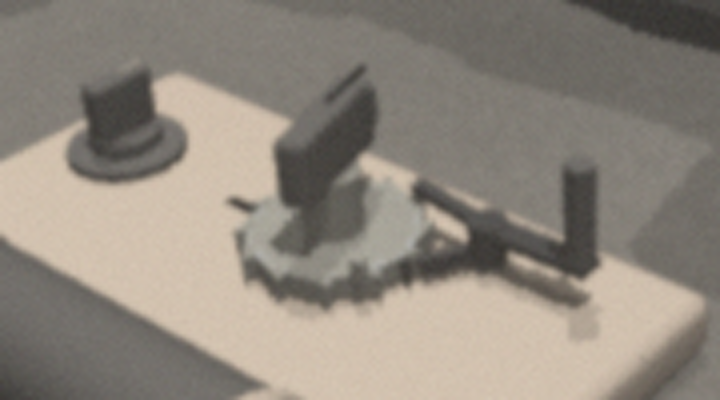

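>>> {"method": "send_rows", "body": {"increments": [[0.04, 0.02, 0.05, 0.02, 0], [0.04, 0.05, 0.1, 0.04, 0], [0.04, 0.08, 0.15, 0.06, 0], [0.04, 0.11, 0.2, 0.08, 0], [0.04, 0.14, 0.25, 0.1, 0], [0.04, 0.17, 0.3, 0.1, 0], [0.04, 0.2, 0.35, 0.1, 0], [0.04, 0.22, 0.4, 0.1, 0], [0.04, 0.24, 0.45, 0.1, 0], [0.04, 0.25, 0.5, 0.1, 0]]}}

```text
clock: 1.1
eef_pos: [0.4598, -0.0947, 0.2987]
orientation: [0.0, 0.978, 0.208, 0.0]
ft_force: [1.2, -0.5, 0.5]
grip_width: 0.0398
```

>>> {"method": "send_rows", "body": {"increments": [[0.04, 0.0, 0.03, 0.0, 0], [0.04, 0.0, 0.06, 0.0, 0], [0.04, 0, 0.06, 0, 0], [0.04, 0, 0.06, 0, 0]]}}

```text
clock: 1.5
eef_pos: [0.4591, -0.0363, 0.2986]
orientation: [0.0, 0.978, 0.209, -0.0]
ft_force: [0.3, -0.0, 0.3]
grip_width: 0.0393
```

```bash
python3 - <<'E'
from h import *
c=snap('wrist','w0');print(c['T_tool_cam'],r.get_state()['eef_pos'],r.get_state()['joints'],r.get_state()['clock'])
E
```

```text
[[-4.67872250e-04 -9.50855483e-01 -3.09634674e-01  7.96881554e-02]
 [ 9.99999274e-01 -1.01137453e-04 -1.20046248e-03  7.00496142e-05]
 [ 1.11015067e-03 -3.09635011e-01  9.50854840e-01 -1.74272403e-01]
 [ 0.00000000e+00  0.00000000e+00  0.00000000e+00  1.00000000e+00]] [ 0.4591453  -0.03697257  0.29858268] [-3.38620873e-01 -1.53242321e-01  1.74776549e+00 -4.31654178e-04
  1.54731087e+00  8.12021485e-01] 1.55
```

View pics/w0.png

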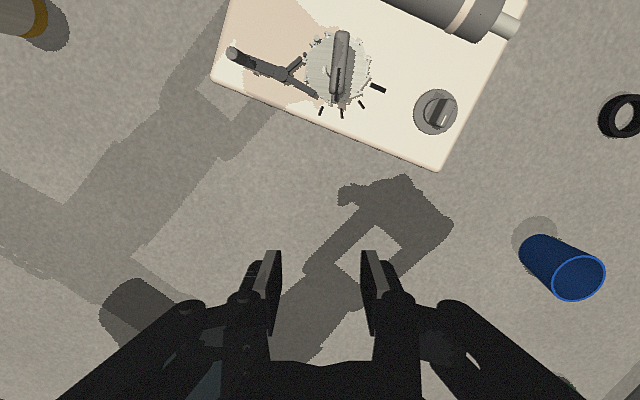

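>>> {"method": "send_rows", "body": {"increments": [[0.0, 0.02, 0.03, 0.0, 0], [0.0, 0.03, 0.06, 0.0, 0], [0.0, 0.03, 0.1, 0, 0], [0.0, 0.03, 0.1, 0, 0], [0.0, 0.03, 0.1, 0, 0]]}}

```text
clock: 2.05
eef_pos: [0.4893, 0.0626, 0.2985]
orientation: [0.0, 0.978, 0.209, -0.0]
ft_force: [-0.1, 1.1, 0.1]
grip_width: -0.0
```

```bash
python3 - <<'E'
from h import *
c=snap('wrist','w1');print(r.get_state()['eef_pos'])
crop('w1',140,0,320,240,2.5)
E
```

```text
[0.48935374 0.06206724 0.2985855 ]
```

View pics/w1_c140_0.png

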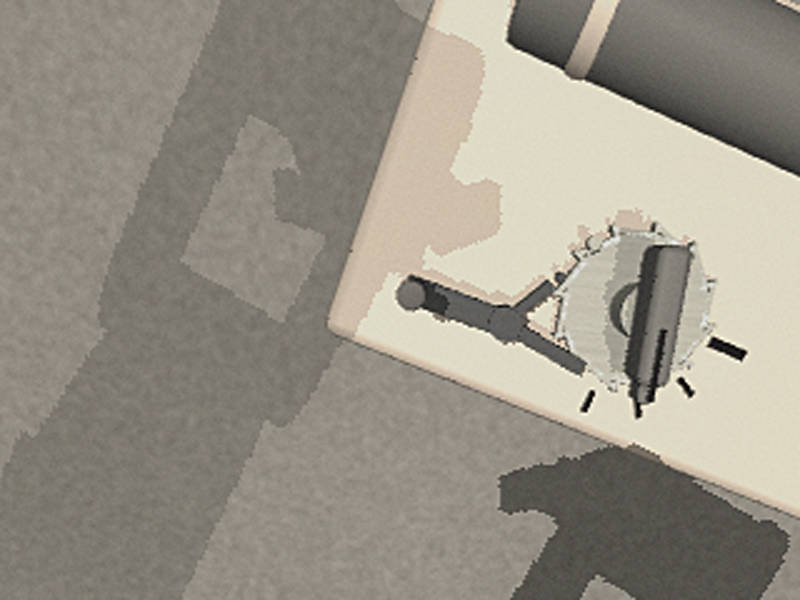

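```bash
python3 - <<'E'
from h import *
crop('w1',350,80,90,95,7)
o=np.array([140,0])
for n,p,z in [('post',(411,294),.102),('pivot',(510,322),.06),('barfar',(680,246),.105),('barnear',(652,385),.105),('nib',(644,400),.09),('mark0',(728,348),.03),('mark2',(638,409),.03),('mark3',(587,401),.03),('mark1',(686,387),.03)]:
    u=np.array(p)/2.5+o; print(n,ray('w1',*u,z).round(4))
E
```

```text
post [0.5388 0.1055 0.102 ]
pivot [0.5442 0.0544 0.06  ]
barfar [0.6072 0.0036 0.105 ]
barnear [ 0.5472 -0.0149  0.105 ]
nib [ 0.5385 -0.0193  0.09  ]
mark0 [ 0.5798 -0.0663  0.03  ]
mark2 [ 0.5288 -0.0366  0.03  ]
mark3 [ 0.521  -0.0077  0.03  ]
mark1 [ 0.5511 -0.0556  0.03  ]
```

View pics/w1_c350_80.png

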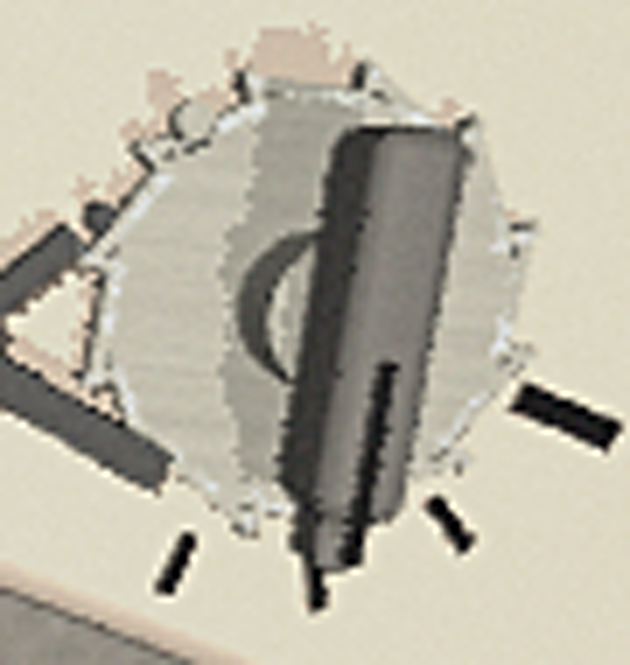

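>>> {"method": "send_rows", "body": {"increments": [[0, 0.04, 0.02, -0.02, -8], [0, 0.07, 0.03, -0.05, -16], [0, 0.088, 0.043, -0.08, -24], [0, 0.088, 0.043, -0.12, -24], [0, 0.088, 0.043, -0.16, -24], [0, 0.088, 0.043, -0.2, -24], [0, 0.088, 0.043, -0.2235, -24], [0, 0.088, 0.043, -0.2235, -24], [0, 0.088, 0.043, -0.2235, -24]]}}

```text
clock: 3.0
eef_pos: [0.5777, 0.1048, 0.0757]
orientation: [0.0, 1.0, -0.001, -0.0]
ft_force: [-0.1, -0.3, 0.5]
grip_width: 0.0004
```

```bash
python3 - <<'E'
from h import *
snap('top','t1'); crop('t1',280,110,200,145,4); snap('wrist','w2');snap('scene','s1'); crop('s1',180,100,240,160,3)
f,n=ray('w1',410,98.6,.105),ray('w1',402.9,153.6,.105);print(f,n,(f+n)/2,np.degrees(np.arctan2(*(n-f)[[1,0]])))
E
```

```text
[0.60606986 0.00551523 0.105     ] [ 0.54867064 -0.016918    0.105     ] [ 0.57737025 -0.00570139  0.105     ] -158.65303804628513
```

View pics/w2.png

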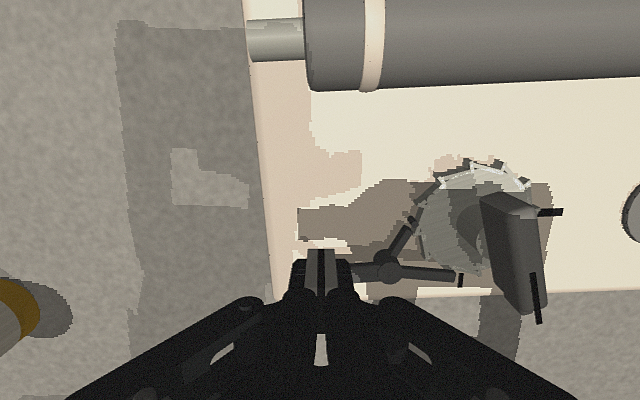

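View pics/s1_c180_100.png

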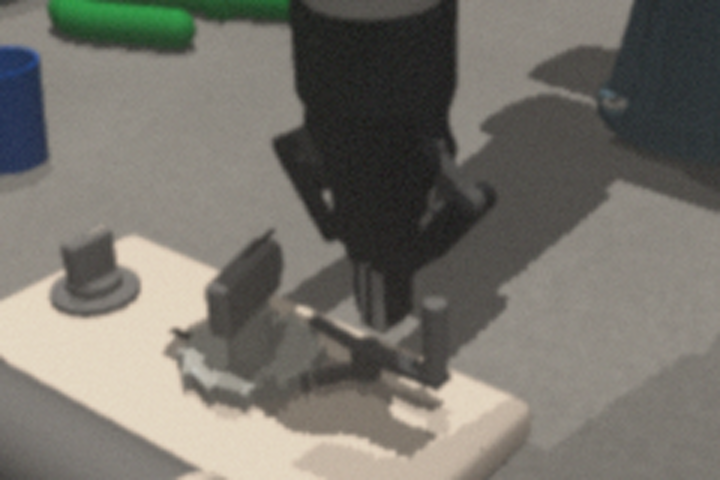

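```bash
python3 - <<'E'
from h import *
c=load('s1')
for p in [(.5777,.1048,.0757),(.539,.1055,.102),(.539,.1055,.052)]:
    q=c['camera_from_world']@[*p,1];q=c['K']@q[:3];print((q[:2]/q[2]-[180,100])*3)
print(np.linalg.inv(c['camera_from_world'])[:3])
E
```

```text
[386.66373335 373.02711426]
[433.24373585 301.56605706]
[434.03047575 376.40069398]
[[-0.64587687  0.41395739 -0.6414689   0.97086835]
 [ 0.76323151  0.33040389 -0.55525754  0.46445875]
 [-0.01790914 -0.84821728 -0.52934555  0.45794349]]
```

View pics/t1_c280_110.png

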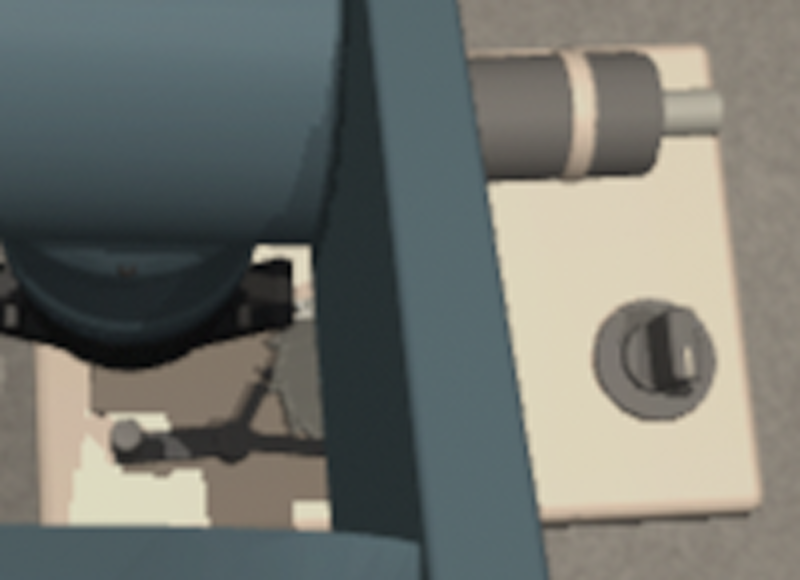

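```bash
python3 - <<'E'
from h import *
c=load('w2');T=np.linalg.inv(c['T_tool_cam'])
for z in (0,-.01,-.02,-.03):
    q=c['K']@(T@[0,0,z,1])[:3];print(z,q[:2]/q[2])
crop('s1',280,150,80,80,8)
E
```

```text
0 [321.08392318 238.99958762]
-0.01 [321.08939058 246.2005627 ]
-0.02 [321.09546458 254.20048193]
-0.03 [321.10225206 263.14011826]
```

View pics/s1_c280_150.png

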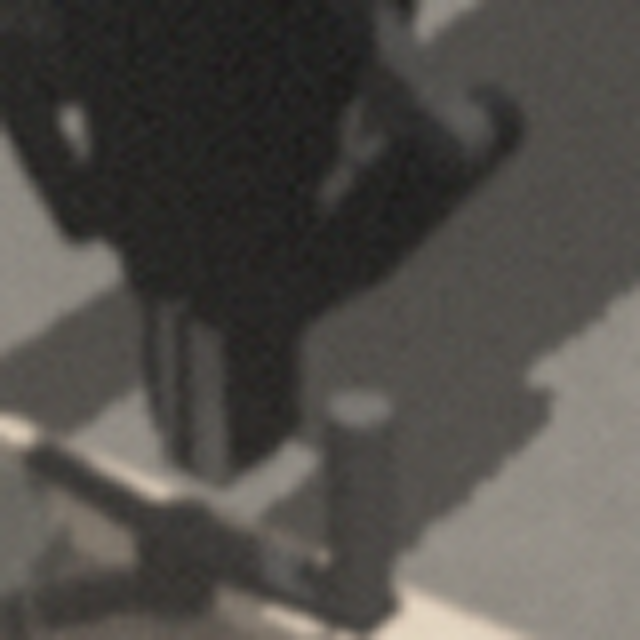

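```bash
python3 - <<'E'
from h import *
crop('w2',260,220,130,90,6)
for z in (.075,.085,.095,.105): print(z,ray('w2',320,249,z),ray('s1',304.5,209.5,z))
E
```

```text
0.075 [0.57101188 0.10575155 0.075     ] [0.54927793 0.06994221 0.075     ]
0.085 [0.57594358 0.10571556 0.085     ] [0.56028714 0.08024443 0.085     ]
0.095 [0.58087527 0.10567956 0.095     ] [0.57129634 0.09054664 0.095     ]
0.105 [0.58580697 0.10564357 0.105     ] [0.58230555 0.10084885 0.105     ]
```

View pics/w2_c260_220.png

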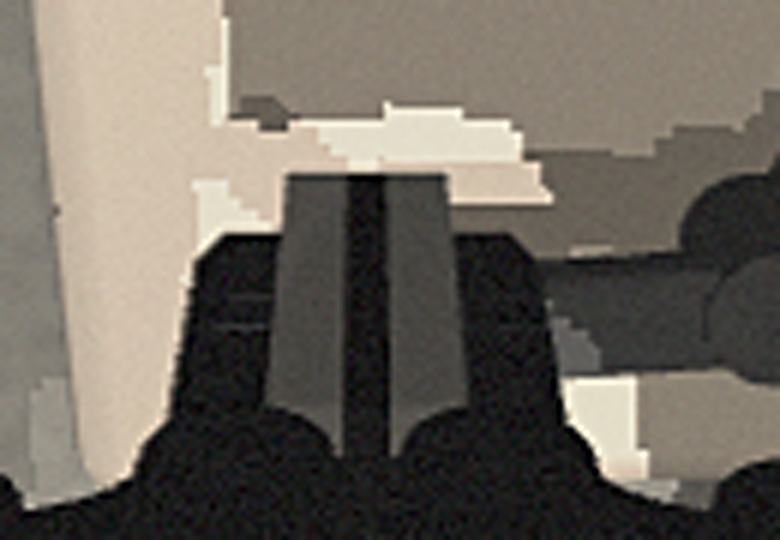

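```bash
python3 - <<'E'
from h import *
c=load('w2');print(c['K'],c['pos'],c['q']);T=np.linalg.inv(c['T_tool_cam'])
for p in [(0,0,0),(.011,0,0),(.011,.02,0),(.011,.02,-.01),(.011,.02,-.02),(.011,.02,-.03)]:
    q=c['K']@(T@[*p,1])[:3];print(p,q[:2]/q[2],q[2])
crop('w0',230,230,180,130,4)
E
```

```text
[[311.18897769   0.         320.65739342]
 [  0.         311.18897769 203.48199628]
 [  0.           0.           1.        ]] [0.57870348 0.10506992 0.07690971] [ 1.22183924e-04  9.99999270e-01 -2.98844085e-04  1.16466347e-03]
(0, 0, 0) [321.08392318 238.99958762] 0.19039251056362289
(0.011, 0, 0) [321.08308385 222.24267922] 0.18698182923845388
(0.011, 0.02, 0) [354.37244649 222.24012083] 0.18696017486358088
(0.011, 0.02, -0.01) [356.16147329 228.68247976] 0.17745301744445893
(0.011, 0.02, -0.02) [358.1530482  235.85422279] 0.16794586002533696
(0.011, 0.02, -0.03) [360.38363311 243.88665061] 0.158438702606215
```

View pics/w0_c230_230.png

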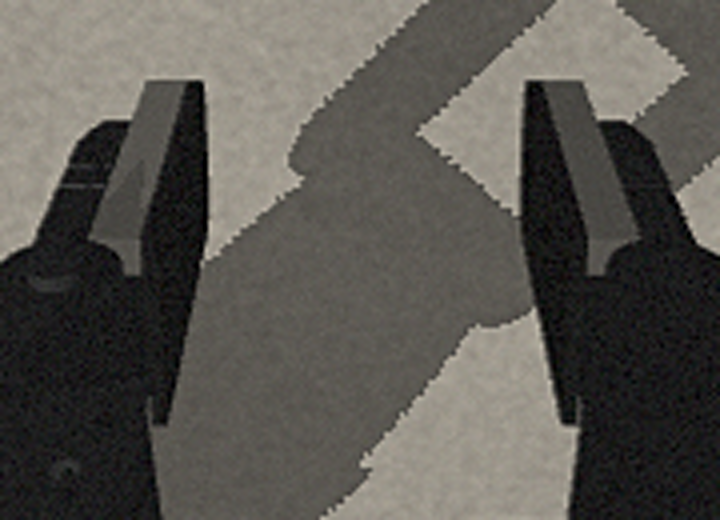

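>>> {"method": "send_rows", "body": {"increments": [[0, 0, 0, -0.01, 0], [0, 0, 0, -0.02, 0], [0, -0.01, 0, -0.02, 0], [0, -0.015, 0, -0.02, 0], [0, -0.02, 0, -0.02, 0], [0, -0.025, 0, -0.02, 0], [0, -0.028, 0, -0.02, 0], [0, -0.028, 0, -0.02, 0]]}}

```text
clock: 3.95
eef_pos: [0.549, 0.1064, 0.0556]
orientation: [0.0, 1.0, 0.0, 0.0]
ft_force: [1.0, 0.6, -0.2]
grip_width: 0.0
```

```bash
python3 - <<'E'
from h import *
snap('scene','s2'); crop('s2',260,130,120,100,6);print(r.get_state()['ft_force'])
E
```

```text
[-1.01220444  1.36402543  0.5770445 ]
```

View pics/s2_c260_130.png

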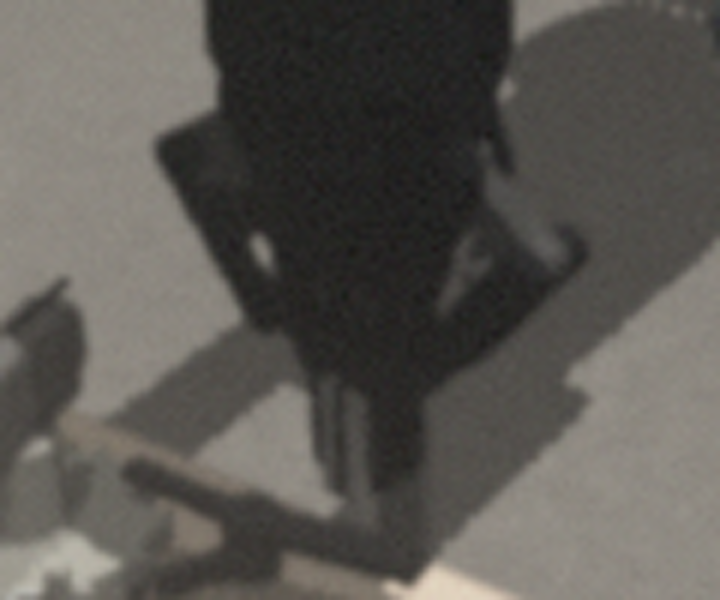

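>>> {"method": "send_rows", "body": {"increments": [[0, -0.004, -0.001, 0, 0], [0, -0.008, -0.002, 0, 0], [0, -0.012, -0.004, 0, 0], [0, -0.016, -0.006, 0, 0], [0, -0.019, -0.008, 0, 0], [0, -0.019, -0.008, 0, 0]]}}

```text
clock: 4.6
eef_pos: [0.5296, 0.0981, 0.0552]
orientation: [0.0, 1.0, 0.0, -0.0]
ft_force: [0.2, -0.9, 0.2]
grip_width: -0.0003
```

```bash
python3 - <<'E'
from h import *
snap('scene','s3'); crop('s3',220,130,160,110,5);print(r.get_state()['ft_force'])
snap('top','t3'); crop('t3',280,150,100,80,6)
E
```

```text
[ 0.75286642 -0.10922181 -0.55961081]
```

View pics/s3_c220_130.png

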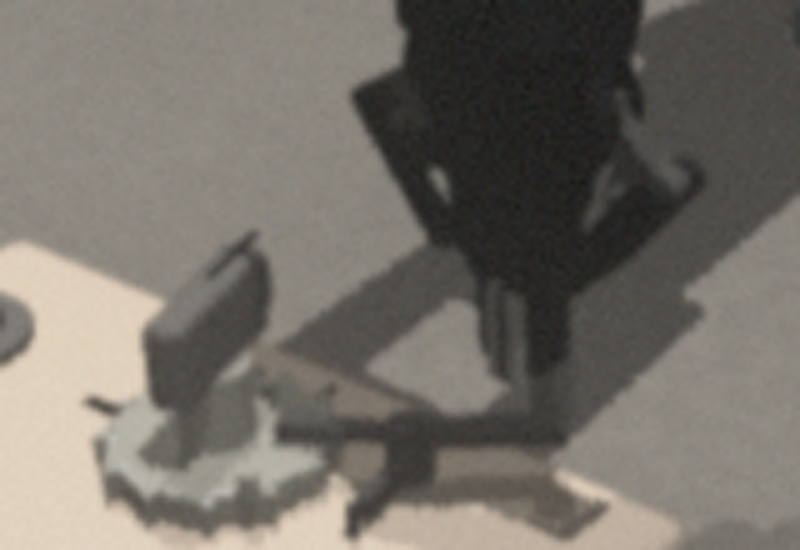

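View pics/t3_c280_150.png

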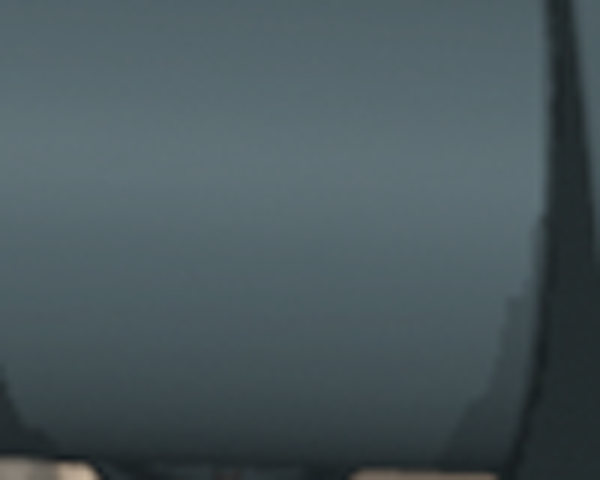

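>>> {"method": "send_rows", "body": {"increments": [[0, 0.02, 0, 0.0, 0], [0, 0.03, 0, 0.03, 0], [0, 0.03, 0, 0.08, 0], [0.03, 0.0, -0.04, 0.13, 0], [0.03, -0.03, -0.08, 0.17, 0], [0.03, -0.04, -0.104, 0.2, 0], [0.03, -0.04, -0.104, 0.2, 0], [0.03, -0.04, -0.104, 0.2, 0]]}}

```text
clock: 5.5
eef_pos: [0.4915, -0.0077, 0.2588]
orientation: [0.001, 1.0, -0.001, 0.003]
ft_force: [0.7, 0.6, 0.5]
grip_width: 0.0299
```

```bash
python3 - <<'E'
from h import *
snap('wrist','w4');print(load('w4')['pos']);crop('w4',180,40,260,195,3)
E
```

```text
[ 0.49150798 -0.00767981  0.25884421]
```

View pics/w4_c180_40.png

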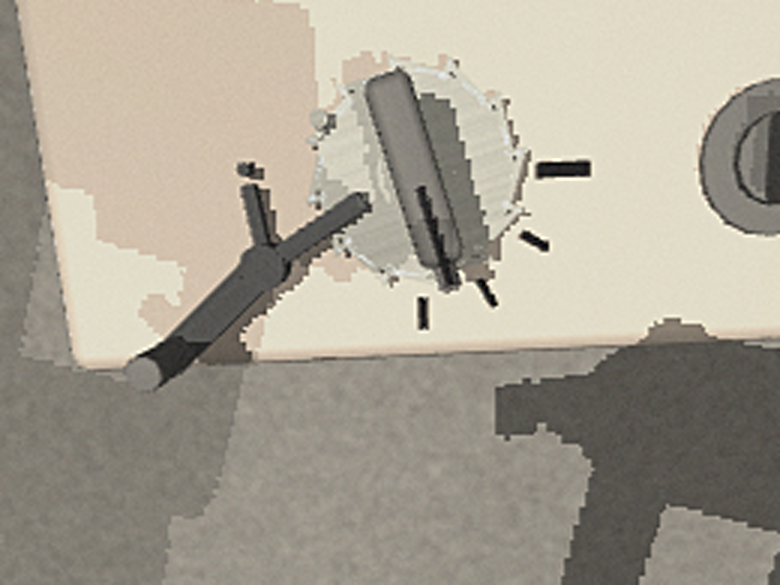

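```bash
python3 - <<'E'
from h import *
g=lambda a,b,z:ray('w4',a/3+180,b/3+40,z)
f,n=g(387,78,.105),g(444,264,.105);c=(f+n)/2
print(f,n,c,np.linalg.norm(f-n),np.degrees(np.arctan2(*(n-f)[[1,0]])))
print(g(423,188,.105),g(449,288,.09))
for p in [(564,169),(534,241),(486,293),(423,313)]:
    for z in (.03,):
        m=g(*p,z);print(m,np.degrees(np.arctan2(*(m-c)[[1,0]])))
print('post',g(143,371,.102),'tip',g(365,203,.05))
E
```

```text
[0.60545008 0.00348383 0.105     ] [ 0.54672577 -0.01526625  0.105     ] [ 0.57608793 -0.00589121  0.105     ] 0.0616450371807577 -162.29223564314407
[ 0.57153756 -0.00811052  0.105     ] [ 0.53720539 -0.01747424  0.09      ]
[ 0.57913263 -0.06594968  0.03      ] -87.09783754968312
[ 0.55067857 -0.0546558   0.03      ] -117.5222943605523
[ 0.52933952 -0.03497868  0.03      ] -148.10958916757937
[ 0.52098692 -0.00817799  0.03      ] -177.62350321563508
post [0.50942514 0.09227231 0.102     ] tip [0.56622538 0.01455839 0.05      ]
```

>>> {"method": "send_rows", "body": {"increments": [[0.045, 0.04, 0, -0.02, 8], [0.045, 0.07, 0, -0.04, 16], [0.045, 0.086, 0, -0.07, 17.7], [0.045, 0.086, 0, -0.11, 17.7], [0.045, 0.086, 0, -0.15, 17.7], [0.045, 0.086, 0, -0.17, 17.7], [0.045, 0.086, 0, -0.18, 17.7], [0.045, 0.086, 0, -0.18, 17.7], [0.045, 0.086, 0, -0.18, 17.7]]}}

```text
clock: 6.45
eef_pos: [0.5769, -0.0053, 0.0758]
orientation: [0.0, 0.988, 0.155, 0.0]
ft_force: [-0.4, -0.1, 0.0]
grip_width: 0.0449
```

```bash
python3 - <<'E'
from h import *
s=r.get_state();print(s['eef_pos'],s['joints'],s['ft_force'])
snap('scene','s5'); crop('s5',180,110,160,120,5);snap('wrist','w5')
E
```

```text
[ 0.57692808 -0.00529991  0.07579444] [-2.14886356e-01  3.24675137e-01  1.70066666e+00  1.40055700e-04
  1.11543954e+00  1.04553353e+00] [-0.41530251 -0.14468897  0.04802967]
```

View pics/s5_c180_110.png

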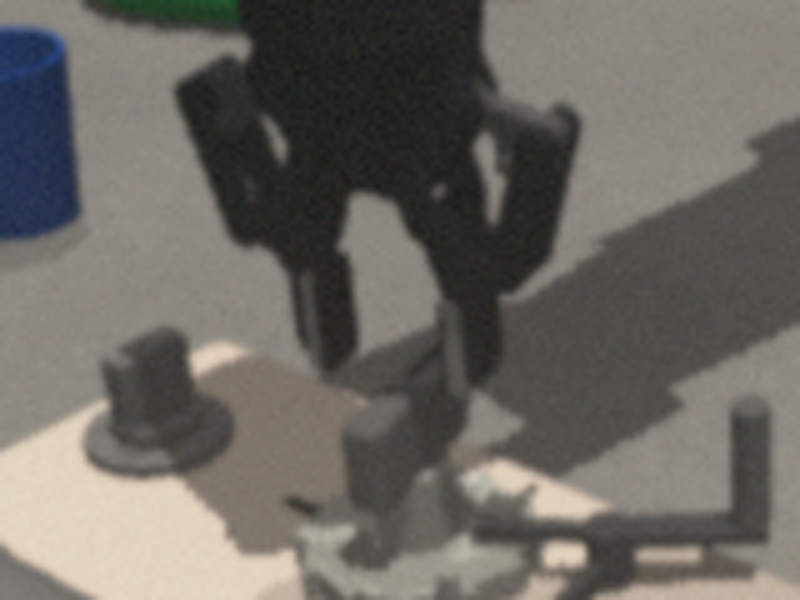

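View pics/w5.png

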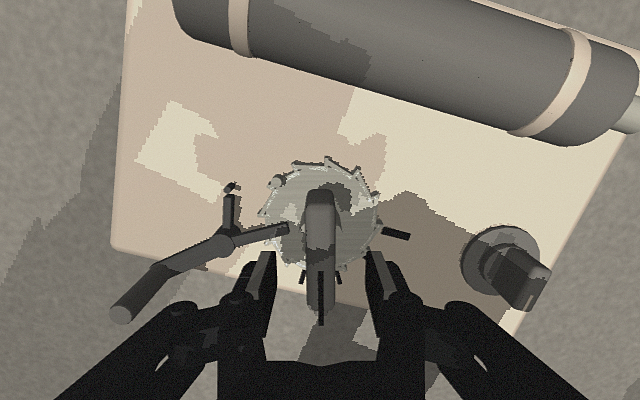

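>>> {"method": "send_rows", "body": {"increments": [[0.045, 0, 0, -0.006, 0], [0.045, 0, 0, -0.012, 0], [0.045, 0, 0, -0.015, 0], [0.045, 0, 0, -0.015, 0]]}}

```text
clock: 6.95
eef_pos: [0.5757, -0.0056, 0.0596]
orientation: [-0.0, 0.988, 0.154, -0.001]
ft_force: [-0.3, 0.6, -0.3]
grip_width: 0.0447
```

```bash
python3 - <<'E'
from h import *
s=r.get_state();print(s['eef_pos'],s['ft_force'])
snap('scene','s6'); crop('s6',180,110,160,120,5);snap('wrist','w6');crop('w6',200,150,240,180,3)
E
```

```text
[ 0.57568096 -0.00560029  0.05961002] [-0.29417081  0.61028292 -0.26423063]
```

View pics/s6_c180_110.png

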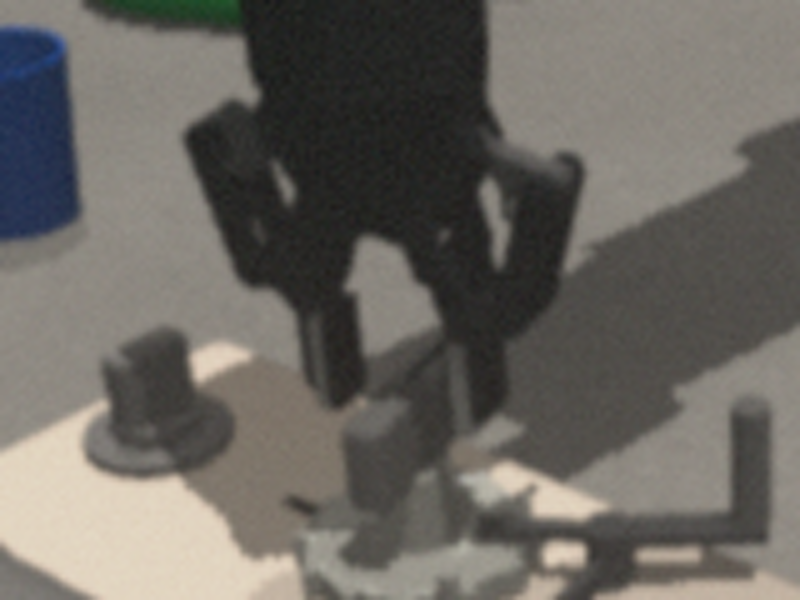

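View pics/w6_c200_150.png

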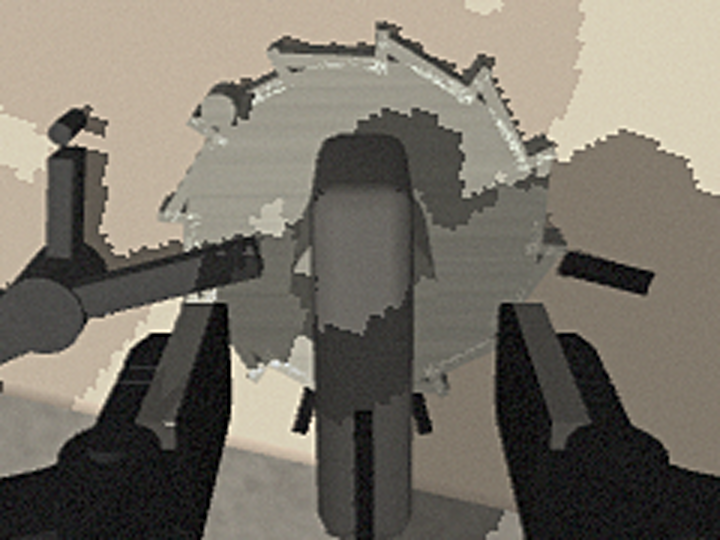

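>>> {"method": "send_rows", "body": {"increments": [[0.045, 0, 0, -0.006, 0], [0.045, 0, 0, -0.011, 0], [0.045, 0, 0, -0.011, 0], [0.03, 0, 0, -0.011, 0], [0.02, 0, 0, -0.011, 0], [0.01, 0, 0, -0.011, 0], [0.01, 0, 0, -0.011, 0], [0.01, 0, 0, -0.011, 0]], "force": 40}}

```text
clock: 7.85
eef_pos: [0.5764, -0.0056, 0.0496]
orientation: [-0.0, 0.988, 0.154, 0.0]
ft_force: [-0.7, 0.7, 1.6]
grip_width: 0.0151
```

```bash
python3 - <<'E'
from h import *
s=r.get_state();print(s['eef_pos'],s['ft_force'],s['torque'])
snap('scene','s7'); crop('s7',180,110,160,120,5);snap('wrist','w7');crop('w7',200,150,240,180,3)
E
```

```text
[ 0.57641584 -0.00558757  0.04958   ] [-0.67918059  0.74095473  1.61020097] [ 0.18645093  0.0920725  -0.06214745]
```

View pics/s7_c180_110.png

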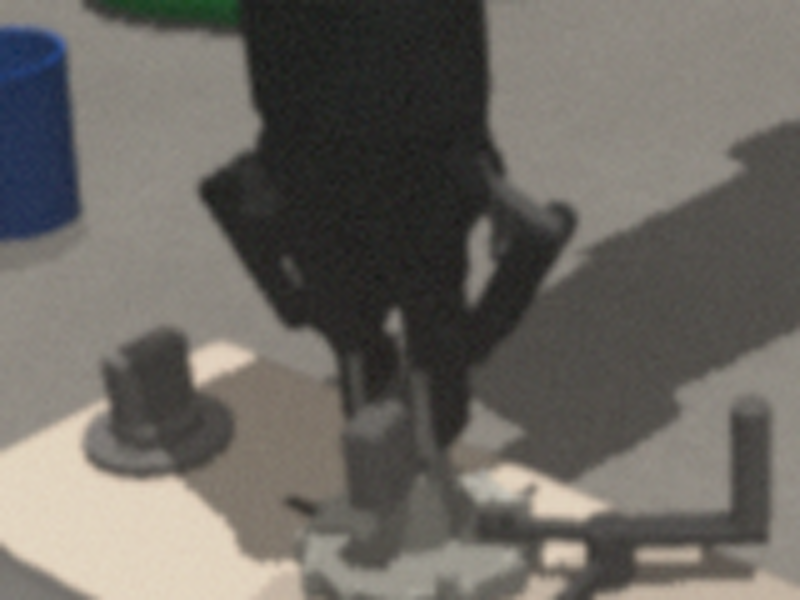

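View pics/w7_c200_150.png

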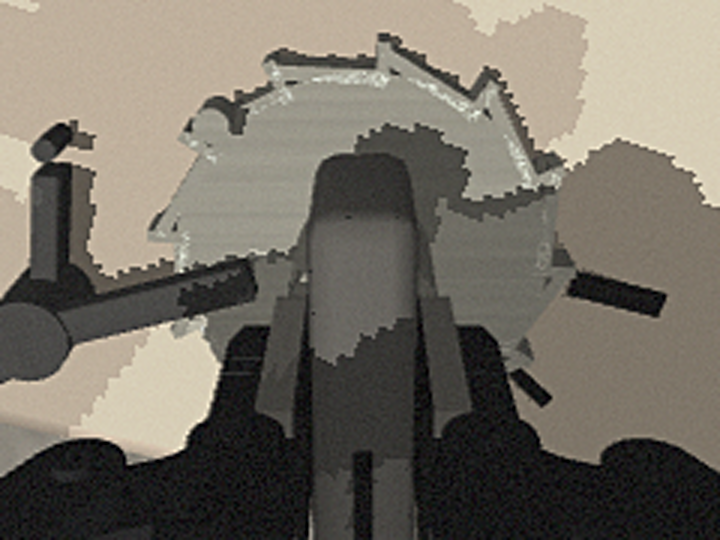

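>>> {"method": "send_rows", "body": {"increments": [[0.01, 0, 0, 0, 5], [0.01, 0, 0, 0, 12], [0.01, 0, 0, 0, 20], [0.01, 0, 0, 0, 28], [0.01, 0, 0, 0, 36], [0.01, 0, 0, 0, 44], [0.01, 0, 0, 0, 50], [0.01, 0, 0, 0, 55], [0.01, 0, 0, 0, 60], [0.01, 0, 0, 0, 60]]}}

```text
clock: 8.95
eef_pos: [0.5768, -0.006, 0.0496]
orientation: [0.001, 0.778, 0.628, 0.0]
ft_force: [0.7, -1.0, 0.9]
grip_width: 0.0151
```

```bash
python3 - <<'E'
from h import *
s=r.get_state();print(s['eef_pos'],s['ft_force'],s['torque'],s['joints'])
snap('scene','s8'); crop('s8',180,110,160,120,5);snap('wrist','w8')
E
```

```text
[ 0.57681652 -0.00598744  0.04956632] [ 0.72510573 -0.98906637  0.86551916] [-0.11520656 -0.13472604  0.0536115 ] [-2.15882369e-01  3.61856528e-01  1.71323158e+00 -2.90293344e-04
  1.06524447e+00 -2.81675568e-03]
```

View pics/s8_c180_110.png

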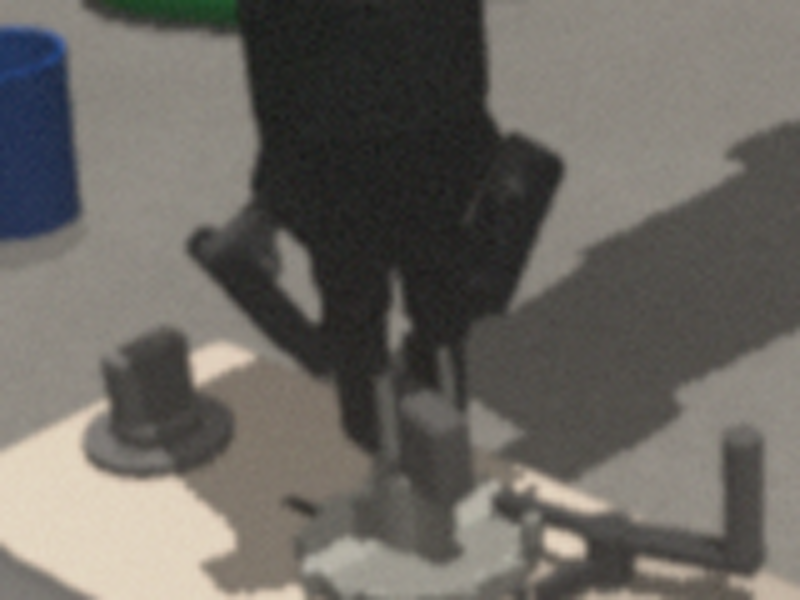

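View pics/w8.png

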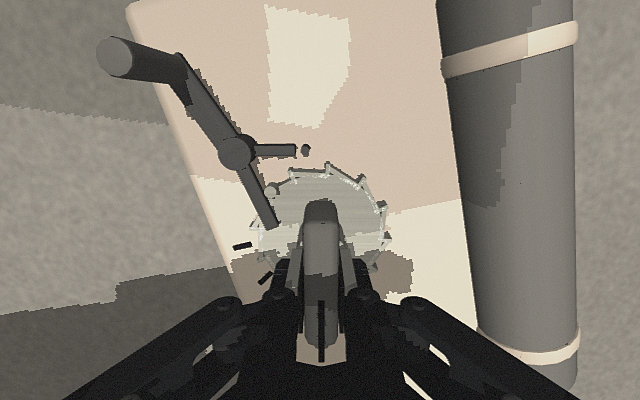

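>>> {"method": "send_rows", "body": {"increments": [[0.01, 0, 0, 0, 4], [0.01, 0, 0, 0, 8], [0.01, 0, 0, 0, 11], [0.01, 0, 0, 0, 13], [0.01, 0, 0, 0, 14], [0.01, 0, 0, 0, 15], [0.01, 0, 0, 0, 16], [0.01, 0, 0, 0, 16]]}}

```text
clock: 9.85
eef_pos: [0.577, -0.0059, 0.0496]
orientation: [0.001, 0.684, 0.73, 0.0]
ft_force: [4.9, -1.1, -0.5]
grip_width: 0.0151
```

```bash
python3 - <<'E'
from h import *
s=r.get_state();print(s['eef_pos'],s['ft_force'],s['torque'],s['joints'])
snap('scene','s9'); crop('s9',180,110,160,120,5);snap('wrist','w9')
E
```

```text
[ 0.57695173 -0.0059482   0.04955849] [ 4.86925991 -1.14689356 -0.48882264] [-0.27330194 -0.70919153 -0.24617341] [-2.15919338e-01  3.61930883e-01  1.71314843e+00 -2.51090256e-06
  1.06500769e+00 -2.80879569e-01]
```

View pics/w9.png

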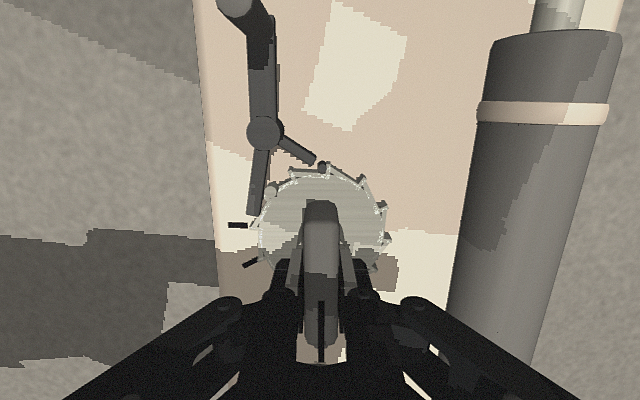

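>>> {"method": "send_rows", "body": {"increments": [[0.01, 0, 0, 0, 1], [0.01, 0, 0, 0, 2], [0.01, 0, 0, 0, 2], [0.01, 0, 0, 0, 2]]}}

```text
clock: 10.35
eef_pos: [0.577, -0.0062, 0.0496]
orientation: [0.001, 0.672, 0.741, 0.0]
ft_force: [4.6, -2.9, -0.0]
grip_width: 0.0153
```

```bash
python3 - <<'E'
from h import *
s=r.get_state();print(s['eef_pos'],s['orientation'],s['ft_force'],s['torque'],s['joints'])
snap('wrist','w10');crop('w10',180,0,260,240,3)
E
```

```text
[ 0.57699836 -0.00622402  0.04963367] [7.31430963e-04 6.71510092e-01 7.40994962e-01 3.57068158e-04] [ 4.59904862 -2.93228116 -0.02840461] [-0.56151677 -0.71220138 -0.81138101] [-2.16313574e-01  3.61850727e-01  1.71307540e+00 -1.22329096e-04
  1.06504219e+00 -3.14560455e-01]
```

View pics/w10_c180_0.png

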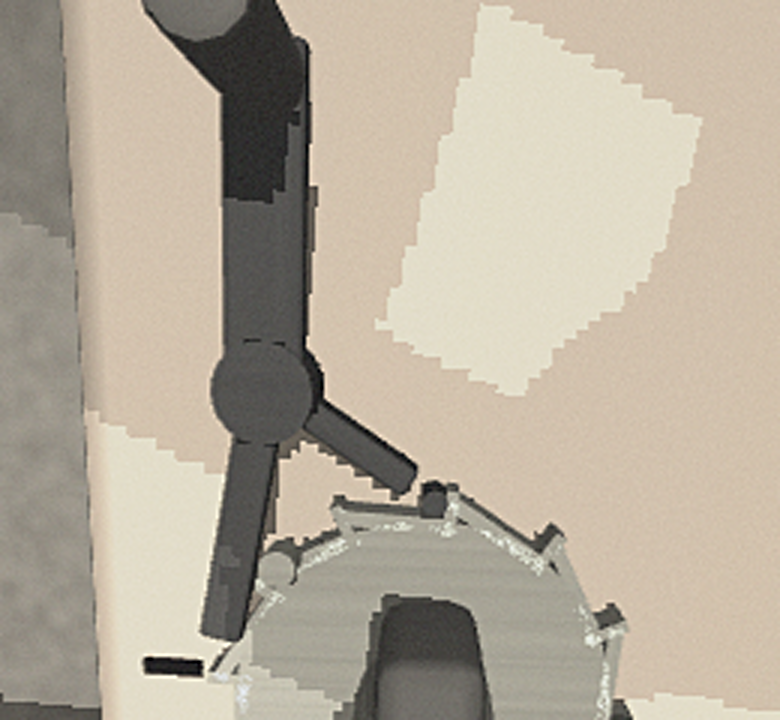

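>>> {"method": "send_rows", "body": {"increments": [[0.01, 0, 0, 0, -5], [0.01, 0, 0, 0, -11], [0.01, 0, 0, 0, -17], [0.01, 0, 0, 0, -23], [0.01, 0, 0, 0, -29], [0.01, 0, 0, 0, -34], [0.01, 0, 0, 0, -37], [0.01, 0, 0, 0, -38], [0.01, 0, 0, 0, -38], [0.01, 0, 0, 0, -38]]}}

```text
clock: 11.4
eef_pos: [0.5765, -0.006, 0.0496]
orientation: [0.0, 0.875, 0.483, 0.0]
ft_force: [2.4, -3.7, 2.4]
grip_width: 0.0152
```

```bash
python3 - <<'E'
from h import *
s=r.get_state();print(s['eef_pos'],s['orientation'],s['ft_force'],s['torque'])
snap('wrist','w11');crop('w11',180,20,260,220,3)
E
```

```text
[ 0.57648108 -0.005968    0.04957755] [3.21211006e-04 8.75458413e-01 4.83293345e-01 7.95988817e-05] [ 2.35011469 -3.68563386  2.44716246] [-0.61260864 -0.44361232 -0.09496302]
```

View pics/w11_c180_20.png

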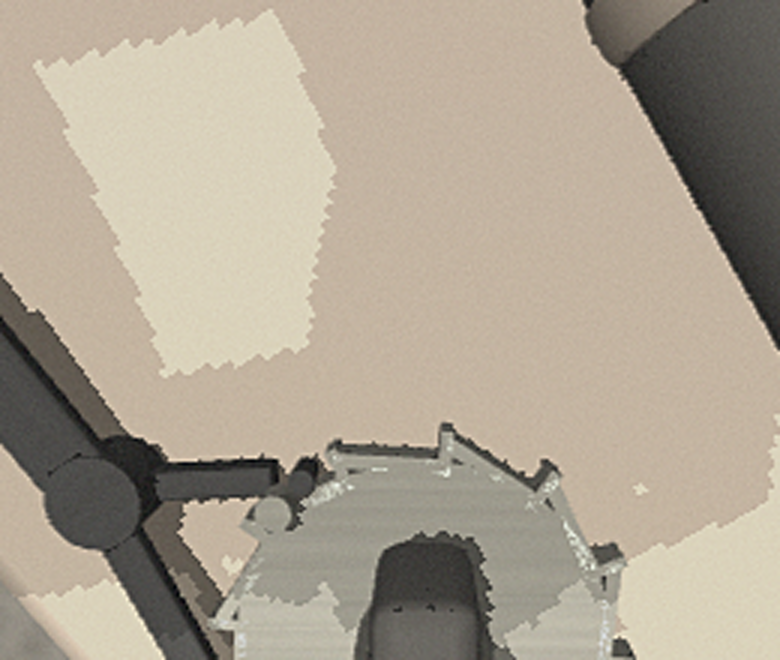

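>>> {"method": "send_rows", "body": {"increments": [[0.01, 0, 0, 0, 2], [0.01, 0, 0, 0, 4], [0.01, 0, 0, 0, 5], [0.01, 0, 0, 0, 5]]}}

```text
clock: 11.85
eef_pos: [0.5765, -0.006, 0.0496]
orientation: [0.0, 0.854, 0.521, 0.0]
ft_force: [2.7, -3.9, 3.3]
grip_width: 0.0151
```

```bash
python3 - <<'E'
from h import *
s=r.get_state();print(s['eef_pos'],s['orientation'],s['ft_force'],s['torque'])
E
```

```text
[ 0.57654622 -0.00600365  0.04956322] [3.77459342e-04 8.53690486e-01 5.20780568e-01 1.10493845e-04] [ 2.74640406 -3.93471254  3.28077247] [-0.66756282 -0.46891431  0.02178749]
```

>>> {"method": "send_rows", "body": {"increments": [[0.01, 0, 0, 0, 1], [0.01, 0, 0, 0, 1.5], [0.01, 0, 0, 0, 1.5]]}}

```text
clock: 12.15
eef_pos: [0.5766, -0.006, 0.0496]
orientation: [0.0, 0.847, 0.531, 0.0]
ft_force: [2.1, -4.1, 2.8]
grip_width: 0.0155
```

```bash
python3 - <<'E'
from h import *
s=r.get_state();print(s['eef_pos'],s['orientation'],s['ft_force'],s['torque'])
snap('wrist','w12');crop('w12',180,20,260,220,3)
E
```

```text
[ 0.57662717 -0.00600249  0.04959009] [3.46395079e-04 8.47107230e-01 5.31421842e-01 2.17168115e-04] [ 2.05826538 -4.13516311  2.76305539] [-0.71761459 -0.48265904 -0.23614002]
```

View pics/w12_c180_20.png

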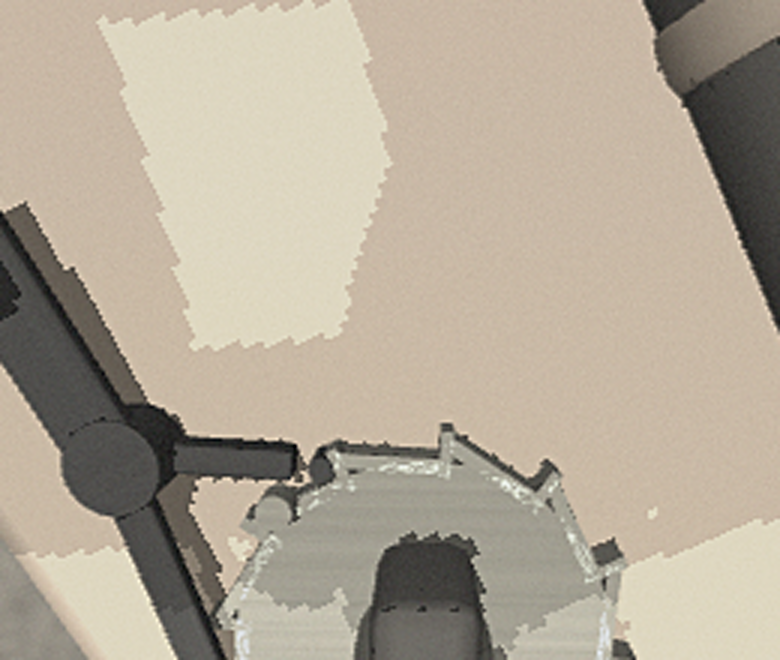

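>>> {"method": "send_rows", "body": {"increments": [[0.01, 0, 0, 0, -1], [0.01, 0, 0, 0, -1], [0.045, 0, 0, 0, -1], [0.045, 0, 0, 0, -1], [0.045, 0, 0, 0, -1], [0.045, 0, 0, 0, -1], [0.045, 0, 0, 0.02, -1], [0.045, 0, 0, 0.06, -1], [0.045, 0, 0, 0.1, -1], [0.045, 0, 0, 0.15, -1]]}}

```text
clock: 13.2
eef_pos: [0.5746, -0.0051, 0.199]
orientation: [-0.002, 0.851, 0.524, -0.001]
ft_force: [1.7, -0.2, -0.2]
grip_width: 0.0447
```

>>> {"method": "send_rows", "body": {"increments": [[0.045, -0.03, 0, 0.03, -8], [0.045, -0.06, 0, 0.05, -16], [0.045, -0.09, 0, 0.06, -24], [0.045, -0.09, 0, 0.06, -32], [0.045, -0.09, 0, 0.06, -40], [0.045, -0.09, 0, 0.06, -48], [0.045, -0.09, 0, 0.06, -56], [0.045, -0.09, 0, 0.06, -63], [0.045, -0.09, 0, 0.06, -63], [0.045, -0.09, 0, 0.06, -63]]}}

```text
clock: 14.2
eef_pos: [0.4861, -0.0055, 0.2591]
orientation: [-0.0, 1.0, 0.004, -0.0]
ft_force: [-0.0, -0.5, 0.3]
grip_width: 0.045
```

```bash
python3 - <<'E'
from h import *
s=r.get_state();print(s['eef_pos'],s['orientation'],s['ft_force'],s['torque'])
snap('wrist','w13');crop('w13',180,40,260,195,3)
E
```

```text
[ 0.4860514  -0.0055067   0.25913698] [-1.21388892e-04  9.99992341e-01  3.90574881e-03 -2.20147217e-04] [-0.01106338 -0.45867959  0.30222219] [ 0.02013992 -0.0052184   0.01514585]
```

View pics/w13_c180_40.png

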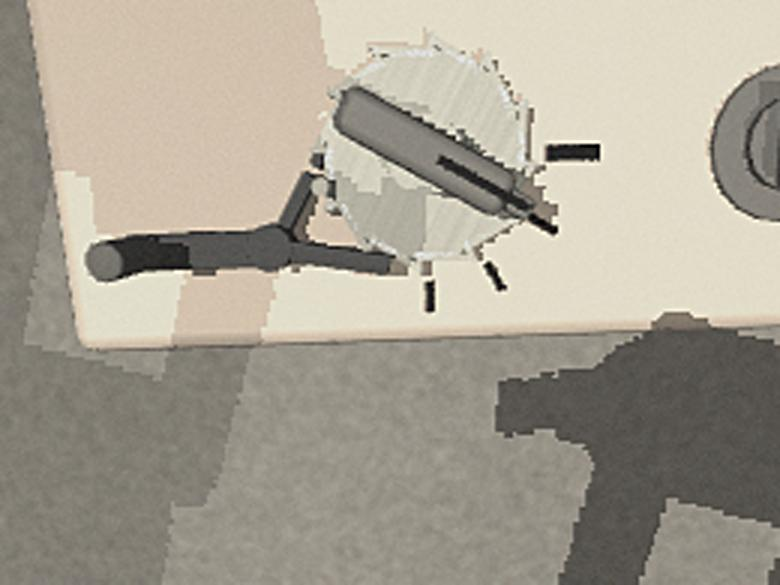

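```bash
python3 - <<'E'
from h import *
g=lambda a,b,z:ray('w13',a/3+180,b/3+40,z)
f,n=g(346,110,.105),g(505,205,.105);m=g(573,152,.03);c=np.array([.5768,-.0058,0])
a=lambda v:np.degrees(np.arctan2(v[1],v[0]))
print(np.linalg.norm(f-n),(f+n)/2,'bar',a(n-f),'mark0',a(m-c),'theta',np.radians(a(m-c)-a(n-f)))
p=g(104,261,.102);print('post',p,'(start .5388,.1055)')
crop('w13',180,40,140,100,5)
E
```

```text
0.060516985388705084 [ 0.57443796 -0.00596695  0.105     ] bar -118.94283572197678 mark0 -87.6879213016159 theta 0.5455011640643523
post [0.5402007  0.10530321 0.102     ] (start .5388,.1055)
```

View pics/w13_c180_40.png

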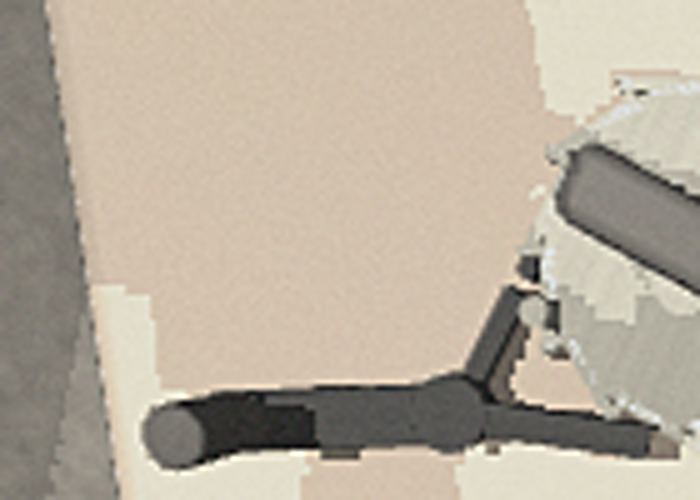

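```bash
python3 -c "
from station import r
print(r.sign_off())"
```

```text
the job is handed in; nothing more can be done
None
```

The month dial is reset and clicked one step clockwise, with the pawl seated behind the tooth. I handed it in at about 14 s on the clock, with the gripper open and well clear.

**What I did:**
- **Pawl:** I pushed the post with closed fingers until the pawl stayed clear.
- **Reset:** I gripped the bar and turned the dial anticlockwise about 75° to its stop. The twisting resistance rose to about 0.8 N m there, and the pin had thrown the pawl back in.
- **One step:** I turned it clockwise to about 0.61 rad. Turning it back, it was blocked at about 0.52 rad, which shows the pawl had dropped in. I then eased off and let go.

**Last checks:**
- **Dial:** the final picture puts it at about 0.545 rad, with the pointer at the first mark after the longest.
- **Pawl post:** it is within 1.5 mm of where it was when seated at the start.
- **Force:** the wrist reads about zero.

**One disagreement:** the cameras showed the fingertips about 27–30 mm short of the stated TCP. I set the push and grasp heights from the pictures, and both worked. Small twisting readings, below about 0.1 N m, were too noisy to use.

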